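Hook and latch the cover over the trolley feet of a suitcase

ROBOT

A 6-joint arm with a two-finger parallel gripper is mounted at the origin on the work surface. World frame = base frame: x ahead of the robot, y to its left, z up, the work surface at z = 0. Lengths are in m, angles in rad, forces in N, time in s.
With the tool pointing down it reaches from about 0.4 to 0.825 m from the base axis. Payload 7 kg.
Tool frame: the origin (TCP) lies at the centre of the arm's flange, where the gripper is bolted on; the fingertips stand 178 mm ahead of it and the grasp point (between the pads) lies 159 mm ahead of it; z points along the fingers, y is the direction in which the jaws open and shut (so a half turn about z gives the same grasp; the last joint's range is limited). The gripper opens to 88 mm and grips with 3 to 60 N. Pads are 19 mm wide; open, the fingers measure 130 mm over their backs; the gripper's body (78 mm by 193 mm) begins 47 mm behind the grasp point.
Start: joints at [-0.894, 0.359, 0.012, 0, -1.224, -0.288], TCP at [0.256, -0.625, 0.405] pointing down, gripper open.
Joint ranges: [-3.07, 3.07], [-1.43, 2.12], [-1.02, 1.25], [-3.03, 1.67], [-3.05, -0], [-3.03, 3.03]. Speed limits (rad/s): [2.39, 2.39, 3.01, 3.14, 3.14, 3.14].

INTERFACE

Orientations are given as [roll, pitch, yaw] about the fixed x, y, z axes, in that order (R = Rz(yaw) Ry(pitch) Rx(roll)).
In Python, from station import * gives the robot as it stands.
- The arm moves only by the tool send_rows, never from a script. Its argument "motion" is a list of rows, each an object with "offset": the shift along the tool's x, y, z in cm, a list of three; "turn": the turn about the tool's z in degrees. In form: [{"offset": [x, y, z], "turn": turn}, ...]. A call has 1 to 8 rows; each row is the pose to reach, as a shift and turn from the pose commanded when the call began, along the tool's axes at that moment; what a row does not reach only later rows make up. A row lasts 1/10 s, in which the tool goes at most 50 mm and 8.59 degrees, less where a joint would pass 70% of its speed; a pose out of reach is approached as far as the arm can. A call with a gripper value outside its range is refused whole. "hand" is the opening, from -1 (shut) to 1 (fully open), set as the call begins (left out, the last holds). The fingers move at their own pace and stop on an object; "squeeze" is the grip in N (left out, the last holds). Time passes only in rows, so rows that repeat a pose let the fingers close. It gives the time, the measured TCP pose, the force and the opening at its end, in the units of the state.
- get_state(): the state, without advancing time (a new reading comes with each control period).
- grab_frame(name): name is "scene" or "side" or "wrist"; returns a dict with "frame" (420x560x3 uint8, blue, green, red), "range_z" (420x560 float32, m along the optical axis (not along the pixel's ray), 0 where there is no reading), "vertical_fov" (degrees; the focal length in pixels is half the picture's height over the tangent of half this angle, whatever the lens; pixels are square), "cx", "cy" (the principal point, pixels), "k1" (the pictures are not rectified: a ray, as slopes to the right and down, at radius r is drawn at 1 + k1 r^2 times it, then the intrinsics apply), "cam_to_world" (4x4, takes a point from camera to world coordinates). Camera axes: x right, y up, looking along -z (the intrinsics and any distortion apply to the point x, -y, -z); pixel columns grow to the right and rows downward; lengths in m; the calibration is good to about 2 mm. A picture is of the moment at which its call begins.
- job_done(): hands the job in, once; it reports no verdict.
The state is a dict: "t": time; "q": joint angles; "qd": joint speeds; "joint_efforts": joint torques, N m; "eef_pos": TCP position; "ee_rot": TCP orientation; "force": force on the tool from outside, world axes, zero at the start; "moment": the same for the moment, N m; "width": finger opening in m.
Only numpy, scipy, OpenCV 4.12 (cv2) and the standard library are available. Lean on these libraries where they do the work, as an engineer would, in place of code of your own. Each camera call takes 0.05 s, during which the arm holds its last target. There are 200 camera calls.

TASK

In the open suitcase shell, draw the orange-tabbed slide latch fully back. Then take the white cover from the bench, hook its tongue under the lip of the black housing around the tube feet while its other edge is still raised, press it down past the two spring catches until it lies flush in the housing, and slide the latch fully shut over its rear edge. Leave the other things on the bench and in the shell where they are.

Things in the scene. Friction and masses are not known exactly. Their poses are not given: they have to be found in the camera images.
- suitcase: Fixed grey suitcase half-shell, 550 (y) x 360 (x), walls 85 high, lying open side up. Origin: middle of its underside, on the bench; its floor is 6 thick. x across it, y along it to the wheel end. The two +y corners hold wheel housings 52 high. A black housing, rim 48 above the bench, stands on its floor near the +y end, around the feet of two trolley tubes that run off to -y.
- lip (a point): Middle of the free edge of the housing's lip, at its underside, 35 above the bench; axes as the suitcase's: x along the lip, y across the opening to the latch. In this frame: opening x -84..84, y 0..104; rim and lip top z 13; the space under the lip is 14 deep (to y -14); tube feet lie below z -8. The side walls' inner top edges have a 4 mm lead-in slope.
- rear_wall (a point): Middle of the top inner edge of the housing's rear wall: at (0, 104, 13) mm in the lip's frame, same axes. Wall 16 thick; behind it the latch bed, 76 wide, level with the rim, runs to y 62 from here; shell's end wall at y 128. Ledges 18 below this point carry the cover (rear, and sides from 20 mm behind the lip's edge). Two ball catches (x +-58, 8 below) hold its rear up until pressed past with about 7 N.
- latch_tab (a point): Centre of the orange upright tab of the slide latch, about 66 above the bench: tab 40 (x) x 8 (y) x 24 high; axes as the lip's. The steel bolt under it is 56 wide and 5 thick, its underside 1.5 above the rim; its nose is 22 ahead (-y) of the tab's centre. Pinch the tab from above, or push it.
- latch (a joint): Slide of the latch, m: 0 = fully drawn back (nose 14 mm behind the rear wall's inner face), 0.022 = fully shut (nose 8 mm over the opening). It moves to -y of the lip's frame as the value grows. It stays where it is left and takes about 3 N to move. It starts more or less shut.
- cover_mid (a point): Centre of the loose white cover, 17.5 above its underside (overall height 35), lying right way up on the bench. Cap 160 (x) x 100 (y) x 17, hollow below, 0.10 to 0.17 kg, with a central grip rib on top, 70 (x) x 12 (y) x 18 high; tongue on the -y edge. Fitted, its axes agree with the lip's, its top is 1 below the rim, with 4 mm play each side and lengthwise. z up.
- tongue (a point): Middle of the tip of the cover's tongue (76 wide in x, stands out 11 from the front edge, 3.5 thick, level with the underside): (0, -61, -15.75) mm from cover_mid in the cover's axes. The cover cannot go in flat. Laid with its tongue just short of the lip, it rests tilted about 0.2 rad, rear edge on the rear wall, and can then be pushed by its rib until its front meets the lip.
- rear_edge (a point): Middle of the cover's rear top edge (opposite the tongue): at (0, 50, -0.5) mm from cover_mid, in the cover's axes. It stands about 12 mm above point lip when the cover is flush.
- trolley_grip: Loose black U-shaped trolley grip, about 150 x 80 x 30, on the bench. Bystander. Origin at its underside.
- side_handle: Loose black carrying handle, 180 x 30 x 33, lying inside the suitcase between its tubes. Bystander. Origin at its underside.
- lock_module: Loose silver lock, 112 x 34 x 18, on the bench. Bystander. Origin at its underside.
- air_screwdriver: Loose straight air screwdriver, about 215 long, 42 high, inside the suitcase beside its tubes. Bystander. Origin at its underside.
Things that resemble listed ones, but are neither listed nor needed, are in the scene too. Leave any turquoise look-alike of the part that bears cover_mid alone.

How it is judged:
By the outcome, as a careful person would: the job done as asked, in the order asked, and still so for the second after the job is handed in, with the robot touching nothing.
It also fails if it takes over 59 s, if anything falls off the work surface, if the arm or the gripper's body presses on something with over 40 N, if the wrist force passes 120 N, or if a joint passes its speed limit or range.

## Working session

There is one attempt and no reset: what is moved stays moved. The work goes in short steps, Python scripts to look and compute and a tool call to move; the robot and the scene stay as the last step left them, time stands still between calls to the robot, and variables do not carry over. Pictures are saved under pics/ and viewed, about 8 in all and at most 12, crops included, and the job is handed in when it is done.

Besides the shell and the picture viewer there is one more tool, called after "Call:" as a command line: name --argument value ..., lists and objects as JSON in quotes. send_rows: Moves the arm, as the interface text tells. Its arguments: {"type":"object","properties":{"motion":{"type":"array"},"hand":{"type":"number"},"squeeze":{"type":"number"}},"required":["motion"]}

```bash
ls; mkdir -p pics
cat > h.py <<'E'
from station import *
import numpy as np, cv2
def save(fs,name):
    cv2.imwrite('pics/'+name,fs)
def cloud(f):
    "world xyz per pixel (HxWx3), NaN without range"
    h,w=f['range_z'].shape; F=h/2/np.tan(np.radians(f['vertical_fov'])/2)
    K=np.array([[F,0,f['cx']],[0,F,f['cy']],[0,0,1.]])
    u,v=np.meshgrid(np.arange(w),np.arange(h))
    p=cv2.undistortPoints(np.stack([u,v],-1).reshape(-1,1,2).astype(np.float64),K,np.array([f['k1'],0,0,0.])).reshape(h,w,2)
    z=np.where(f['range_z']>0,f['range_z'],np.nan)
    P=np.stack([p[...,0]*z,-p[...,1]*z,-z],-1)
    M=np.array(f['cam_to_world']); return P@M[:3,:3].T+M[:3,3]
E
python3 - <<'E'
from h import *
print(get_state())
for n in ('scene','side'):
    f=grab_frame(n); np.save(n+'.npy',f,allow_pickle=True); save(f['frame'],n+'0.png')
    print(n,f['vertical_fov'],f['k1'],np.round(f['cam_to_world'],3))
E
```

```text
pics
{'t': 0.0, 'q': array([-8.93904334e-01,  3.59404630e-01,  1.10661215e-02, -3.55039528e-04,
       -1.22411331e+00, -2.88075218e-01]), 'qd': array([-2.56868155e-04,  9.71770662e-05, -1.49797543e-03, -8.01167597e-04,
       -9.05553505e-04, -3.50693899e-04]), 'joint_efforts': array([ 8.17793098e-04, -5.82723856e+01,  2.93053257e+01,  6.99770093e+00,
        6.81267818e-03, -7.71120222e-05]), 'eef_pos': array([ 0.25580013, -0.62444453,  0.40371325]), 'ee_rot': array([ 3.13991055e+00, -1.50377552e-04, -2.75289666e+00]), 'force': array([ 0.25159516,  0.01561983, -0.16518074]), 'moment': array([ 0.00126079, -0.022518  , -0.01303193]), 'width': 0.08767323208665605}
scene 51.660818536957855 -0.1023767126877512 [[ 0.862 -0.344  0.372  0.95 ]
 [ 0.506  0.607 -0.612 -0.75 ]
 [-0.016  0.716  0.698  0.981]
 [ 0.     0.     0.     1.   ]]
side 45.004990610014985 -0.08335135540530185 [[-0.845  0.399 -0.357 -0.094]
 [-0.535 -0.613  0.582  0.981]
 [ 0.013  0.682  0.731  1.236]
 [ 0.     0.     0.     1.   ]]
```

View pics/scene0.png

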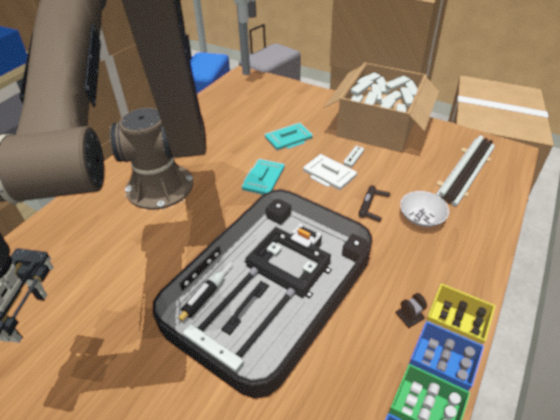

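View pics/side0.png

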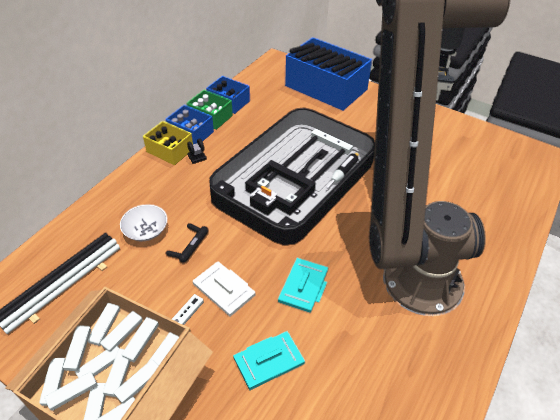

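The white cover is at (330,170) in scene and (223,288) in side. The turquoise look-alikes at scene (288,135) and (264,176) and the white pieces in the carton are not it. The orange tab is at scene (304,232) and side (265,190). Next I'll measure these and make an enlarged crop to confirm.

Run:
```python
from h import *
crops=[]
for n,c in (('scene',(220,120,170,190)),('side',(150,90,170,240))):
    f=np.load(n+'.npy',allow_pickle=True).item(); im=f['frame']; P=cloud(f)
    hsv=cv2.cvtColor(im,cv2.COLOR_BGR2HSV); X,Y,Z=P[...,0],P[...,1],P[...,2]
    # tab
    m=(hsv[...,0]>5)&(hsv[...,0]<22)&(hsv[...,1]>170)&(hsv[...,2]>120)&(Z>.052)&(Z<.085)
    k,l,s,_=cv2.connectedComponentsWithStats(m.astype(np.uint8))
    for i in range(1,k):
        if s[i,4]>15:
            q=P[l==i]; print(n,'orange',s[i],q.mean(0).round(4),q.min(0).round(3),q.max(0).round(3))
            t=q[q[:,2]>q[:,2].max()-.004]; print('  toprect',cv2.minAreaRect((t[:,:2]*1000).astype(np.float32)))
    # cover
    m=(hsv[...,1]<60)&(hsv[...,2]>150)&(Z>.008)&(Z<.045)
    k,l,s,_=cv2.connectedComponentsWithStats(m.astype(np.uint8))
    for i in range(1,k):
        if s[i,4]>150:
            q=P[l==i]; print(n,'white',s[i],q.mean(0).round(4),'z',np.percentile(q[:,2],[5,50,95]).round(4))
            for a,b in((.013,.021),(.030,.039)):
                t=q[(q[:,2]>a)&(q[:,2]<b)]
                if len(t)>15: print('   rect',a,len(t),cv2.minAreaRect((t[:,:2]*1000).astype(np.float32)))
    # shell rim
    m=(Z>.081)&(Z<.089)&(hsv[...,2]<110)&(X>.2)&(np.hypot(X,Y)>.3)
    k,l,s,_=cv2.connectedComponentsWithStats(m.astype(np.uint8))
    for i in range(1,k):
        if s[i,4]>200: print(n,'rim',s[i],cv2.minAreaRect((P[l==i][:,:2]*1000).astype(np.float32)))
    x,y,w,h=c
    crops.append(cv2.resize(im[y:y+h,x:x+w],(400,int(400*h/w)),interpolation=cv2.INTER_CUBIC))
H=max(c.shape[0] for c in crops)
save(np.hstack([cv2.copyMakeBorder(c,0,H-c.shape[0],0,0,cv2.BORDER_CONSTANT) for c in crops]),'crop1.png')
```

```text
scene orange [299 231   9   7  25] [ 0.5712 -0.0091  0.0744] [ 0.557 -0.012  0.068] [ 0.585 -0.006  0.081]
  toprect ((572.9937133789062, -8.526679039001465), (2.994316339492798, 25.703325271606445), 79.58902740478516)
scene white [ 400  136   83   89 1486] [0.8485 0.4086 0.0278] z [0.0094 0.0287 0.043 ]
   rect 0.013 278 ((834.3141479492188, 530.4493408203125), (534.1788940429688, 119.79863739013672), 89.76480865478516)
   rect 0.03 374 ((841.0946655273438, 517.6260375976562), (575.1551513671875, 138.82366943359375), 88.0548324584961)
scene white [454 144  41  61 299] [0.938  0.5754 0.0232] z [0.0161 0.0226 0.0356]
   rect 0.013 97 ((940.8450927734375, 593.09375), (396.9464111328125, 12.558938026428223), 83.05441284179688)
   rect 0.03 34 ((934.5158081054688, 583.836669921875), (372.02203369140625, 3.038409948348999), 83.1163558959961)
scene white [ 303  146   61   43 1175] [0.4946 0.3624 0.0199] z [0.0115 0.0195 0.0316]
   rect 0.013 750 ((496.7888488769531, 411.8510437011719), (237.49964904785156, 164.38653564453125), 78.02189636230469)
   rect 0.03 59 ((484.4544982910156, 351.176
[... 2378 characters left out ...]
02344, 24.79490089416504), 83.151123046875)
side white [ 193  262   62   52 1577] [0.4776 0.3535 0.0164] z [0.0108 0.0157 0.0301]
   rect 0.013 1157 ((480.09539794921875, 351.8450012207031), (102.00599670410156, 162.2760772705078), 78.71038818359375)
   rect 0.03 78 ((477.4039306640625, 352.23272705078125), (12.662344932556152, 70.1873779296875), 79.73350524902344)
side white [173 294  30  30 329] [0.5183 0.4676 0.0172] z [0.0125 0.0173 0.0215]
   rect 0.013 277 ((519.0009155273438, 466.1583251953125), (34.8017463684082, 96.80476379394531), 0.19442085921764374)
side rim [260 165  97  64 247] ((393.1534423828125, -54.97917175292969), (399.8647155761719, 102.82215881347656), 68.32942962646484)
```

View pics/crop1.png

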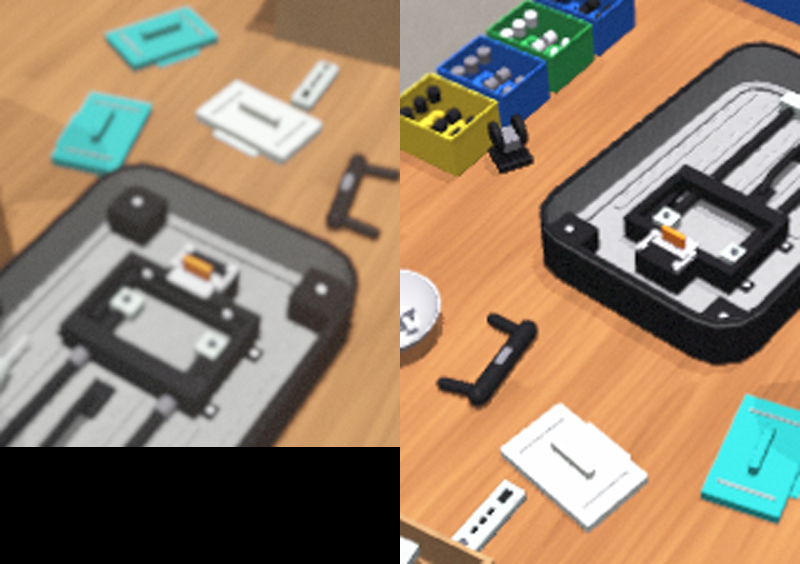

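The crop confirms it. The white cover with a rib is at crop (258,115) in scene, with its tongue on the near-left side facing the case. It is the only white one with a tongue, and the look-alikes are turquoise. The orange tab sits on the latch at the housing's far side. I'll move the wrist camera over the housing for a close measurement.

Call:
send_rows --motion '[{"offset": [-50, 44.7, 0], "turn": 33}, {"offset": [-50, 44.7, 0], "turn": 33}, {"offset": [-50, 44.7, 0], "turn": 33}, {"offset": [-50, 44.7, 0], "turn": 33}, {"offset": [-50, 44.7, 0], "turn": 33}, {"offset": [-50, 44.7, 0], "turn": 33}, {"offset": [-50, 44.7, 0], "turn": 33}, {"offset": [-50, 44.7, 0], "turn": 33}]' --hand -0.3 --squeeze 20

```text
t: 0.9
eef_pos: [0.4274, -0.2709, 0.4047]
ee_rot: [3.141, 0.0, 2.954]
force: [1.1, -0.3, -0.2]
width: 0.0325
```

```bash
cat >> h.py <<'E'
from scipy.spatial.transform import Rotation as Ro
def to_tool(dw,s=None):
    "world shift (m) -> tool axes cm"
    s=s or get_state(); R=Ro.from_euler('xyz',s['ee_rot']).as_matrix(); return (R.T@np.array(dw)*100).round(2)
E
python3 -c "
from h import *
s=get_state();print(s['eef_pos'],s['ee_rot'],s['t'],s['width'],to_tool(np.array([.55,-.04,.40])-s['eef_pos']))"
```

```text
[ 0.42738369 -0.27092336  0.4046879 ] [3.14149976e+00 2.25410403e-05 2.95431509e+00] 0.9 0.03245904990743154 [-7.75 24.97  0.47]
```

Call:
send_rows --motion '[{"offset": [-7.8, 25, 0]}, {"offset": [-7.8, 25, 0]}, {"offset": [-7.8, 25, 0]}, {"offset": [-7.8, 25, 0]}, {"offset": [-7.8, 25, 0]}, {"offset": [-7.8, 25, 0]}, {"offset": [-7.8, 25, 0]}]'

```text
validation failed for argument at $.mo...
```

Run:
```python
from h import *
f=grab_frame('wrist'); np.save('w1.npy',f,allow_pickle=True)
s=get_state();print(s['eef_pos'],s['ee_rot'],s['t'],f['vertical_fov'],f['k1'],np.round(f['cam_to_world'],3))
save(cv2.resize(f['frame'],(800,600)),'w1.png')
```

```text
[ 0.42990435 -0.26639238  0.40480047] [3.14013597e+00 1.51676397e-03 2.95706014e+00] 0.95 70.09404192320817 -0.05381833501375408 [[ 0.187 -0.945 -0.268  0.354]
 [ 0.982  0.18   0.051 -0.258]
 [ 0.    -0.273  0.962  0.383]
 [ 0.     0.     0.     1.   ]]
```

View pics/w1.png

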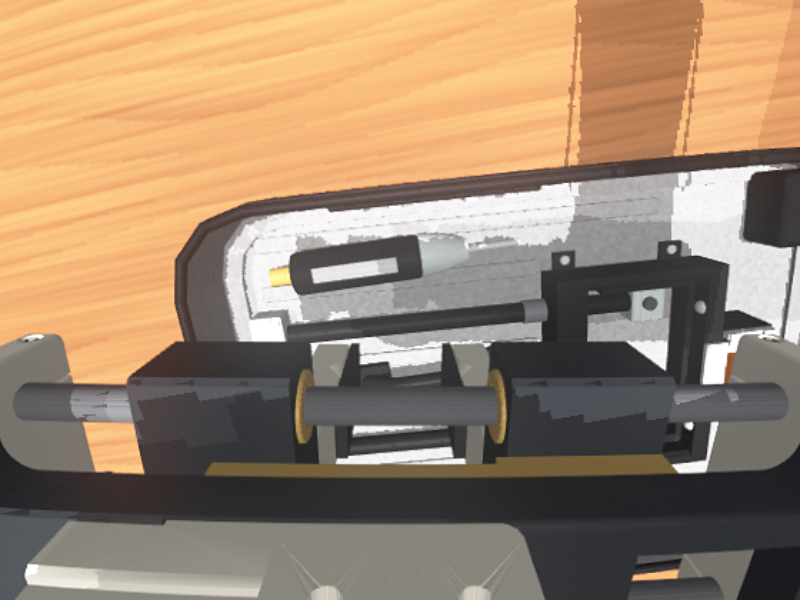

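The view shows the housing at right (550–720, 260–460 in the 800 px picture). The gripper hides the lower half, so I need the tool further +x to see all of it.

Call:
send_rows --motion '[{"offset": [-18.5, 26, 0], "turn": 0}, {"offset": [-18.5, 26, 0], "turn": 0}, {"offset": [-18.5, 26, 0], "turn": 0}, {"offset": [-18.5, 26, 0], "turn": 0}, {"offset": [-18.5, 26, 0], "turn": 0}, {"offset": [-18.5, 26, 0], "turn": 0}, {"offset": [-18.5, 26, 0], "turn": 0}, {"offset": [-18.5, 26, 0], "turn": 0}]'

```text
t: 1.75
eef_pos: [0.6588, -0.0498, 0.403]
ee_rot: [-3.141, -0.002, 2.957]
force: [-0.3, -0.1, 0.4]
width: 0.0305
```

Run:
```python
from h import *
f=grab_frame('wrist'); np.save('w2.npy',f,allow_pickle=True)
s=get_state();print(s['eef_pos'],s['ee_rot'],s['t'],np.round(f['cam_to_world'],3)[:3,3])
im=f['frame'];P=cloud(f);Z=P[...,2];hsv=cv2.cvtColor(im,cv2.COLOR_BGR2HSV)
m=(hsv[...,0]>3)&(hsv[...,0]<22)&(hsv[...,1]>150)&(Z>.05)&(Z<.085)
k,l,st,_=cv2.connectedComponentsWithStats(m.astype(np.uint8))
for i in range(1,k):
    if st[i,4]>30:
        q=P[l==i];t=q[q[:,2]>.074];print('orange',st[i],q.mean(0).round(4),q.max(0).round(4),len(t),cv2.minAreaRect((t[:,:2]*1000).astype(np.float32)) if len(t)>5 else '')
m=((Z>.044)&(Z<.0515)&(hsv[...,2]<110)).astype(np.uint8)
k,l,st,_=cv2.connectedComponentsWithStats(m)
o=im.copy();o[m>0]=o[m>0]//2+[0,120,0]
for i in range(1,k):
    if st[i,4]>300:
        q=P[l==i];print('rim',st[i],np.median(q[:,2]),cv2.minAreaRect((q[:,:2]*1000).astype(np.float32)))
save(np.hstack([im[:,80:480],o[:,80:480].astype(np.uint8)]),'w2.png')
```

```text
[ 0.65772149 -0.0509625   0.40339344] [-3.14095547e+00 -2.02225962e-03  2.95587158e+00] 1.8 [ 0.586 -0.037  0.382]
rim [ 344    0   65  239 2979] 0.04995400795106458 ((611.3109130859375, 63.15838623046875), (72.12305450439453, 252.67141723632812), 84.27467346191406)
rim [ 151    3  158  199 7795] 0.046451087497440646 ((560.5800170898438, -83.17000579833984), (146.10446166992188, 192.54327392578125), 85.36099243164062)
rim [316  65  30  64 608] 0.046606440812137134 ((568.4805297851562, 19.1668758392334), (32.206092834472656, 62.46379470825195), 84.77972412109375)
```

View pics/w2.png

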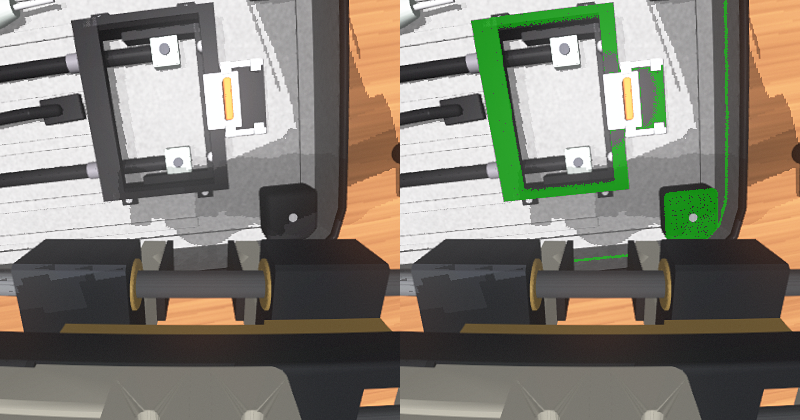

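The whole housing is visible, with the opening at left-panel (120–205, 30–175). The orange tab is at (228,98), near the rear wall, on its white-lit bolt. Next I'll fit the frames, and fit the cover with the same routine.

Run:
```python
from h import *
f=np.load('w2.npy',allow_pickle=True).item(); im=f['frame'];P=cloud(f);Z=P[...,2];hsv=cv2.cvtColor(im,cv2.COLOR_BGR2HSV)
m=((Z>.043)&(Z<.0515)&(hsv[...,2]<110)).astype(np.uint8)
k,l,st,_=cv2.connectedComponentsWithStats(m); i=max(range(1,k),key=lambda i:st[i,4]); q=P[l==i][:,:2]
c=np.array([.5606,-.0832])
# yaw by straight edges: inner/outer edge of strips along lip
a=np.radians(-4.7)
for it in range(3):
    ex=np.array([np.cos(a),np.sin(a)]);ey=np.array([-ex[1],ex[0]]); L=(q-c)@np.stack([ex,ey],1)
    r=[]
    def prof(ax,lo,hi,side,fn):
        xs=[];ys=[]
        for b in np.arange(lo,hi,.004):
            s=L[(L[:,1-ax]>b)&(L[:,1-ax]<b+.004)&side(L[:,ax])]
            if len(s)>3: xs.append(b+.002);ys.append(fn(s[:,ax]))
        xs=np.array(xs);ys=np.array(ys);p=np.polyfit(xs,ys,1);e=ys-np.polyval(p,xs);g=abs(e)<.002;p=np.polyfit(xs[g],ys[g],1);return p
    F={'lip_out':prof(1,-.08,.08,lambda v:v<0,np.min),'lip_in':prof(1,-.075,.075,lambda v:v<-.0,np.max),
       'rear_in':prof(1,-.075,.075,lambda v:v>0.0,np.min),'rear_out':prof(1,-.085,.085,lambda v:v>0,np.max),
       'xneg_in':prof(0,-.03,.04,lambda v:v<0,np.max),'xpos_in':prof(0,-.03,.04,lambda v:v>0,np.min),
       'xneg_out':prof(0,-.06,.06,lambda v:v<0,np.min),'xpos_out':prof(0,-.06,.06,lambda v:v>0,np.max)}
    print(round(np.degrees(a),2),{n:(round(p[1]*1e3,1),round(np.degrees(p[0]),2)) for n,p in F.items()})
    a+=np.mean([F[n][0] for n in('lip_out','lip_in','rear_in')])
# tab
X,Y=P[...,0],P[...,1]
t=P[(Z>.060)&(Z<.083)&(abs(X-.568)<.05)&(abs(Y-.0)<.03)]
T=np.c_[(t[:,:2]-c)@np.stack([ex,ey],1),t[:,2]];print('tab',len(T),np.percentile(T,[1,50,99],0).round(4))
t2=T[T[:,2]>.0745];print('tabtop',len(t2),np.percentile(t2,[2,50,98],0).round(4))
print(ex,ey)
# cover: rib and cap in side & scene with same idea
for n in('scene','side'):
    g=np.load(n+'.npy',allow_pickle=True).item();p=cloud(g);h=cv2.cvtColor(g['frame'],cv2.COLOR_BGR2HSV)
    d=np.hypot(p[...,0]-.478,p[...,1]-.352); w=(h[...,1]<70)&(h[...,2]>140)&(d<.11)
    for lo,hi in((.011,.022),(.027,.040)):
        s=p[w&(p[...,2]>lo)&(p[...,2]<hi)];print(n,lo,len(s),np.median(s[:,2]).round(4),cv2.minAreaRect((s[:,:2]*1000).astype(np.float32)))
```

```text
-4.7 {'lip_out': (np.float64(-72.4), np.float64(0.06)), 'lip_in': (np.float64(-46.6), np.float64(-0.07)), 'rear_in': (np.float64(58.0), np.float64(0.13)), 'rear_out': (np.float64(72.3), np.float64(0.07)), 'xneg_in': (np.float64(-83.9), np.float64(-0.69)), 'xpos_in': (np.float64(84.3), np.float64(-0.11)), 'xneg_out': (np.float64(-95.5), np.float64(0.07)), 'xpos_out': (np.float64(95.6), np.float64(0.02))}
-4.66 {'lip_out': (np.float64(-72.4), np.float64(0.02)), 'lip_in': (np.float64(-46.6), np.float64(-0.11)), 'rear_in': (np.float64(58.0), np.float64(0.1)), 'rear_out': (np.float64(72.3), np.float64(0.06)), 'xneg_in': (np.float64(-83.9), np.float64(-0.64)), 'xpos_in': (np.float64(84.3), np.float64(-0.07)), 'xneg_out': (np.float64(-95.5), np.float64(0.12)), 'xpos_out': (np.float64(95.6), np.float64(0.07))}
-4.66 {'lip_out': (np.float64(-72.4), np.float64(0.02)), 'lip_in': (np.float64(-46.6), np.float64(-0.12)), 'rear_in': (np.float64(58.0), np.float64(0.1)), 'rear_out': (np.float64(72.3), np.float64(0.05)), 'xneg_in': (np.float64(-83.9), np.float64(-0.64)), 'xpos_in': (np.float64(84.3), np.float64(-0.06)), 'xneg_out': (np.float64(-95.5), np.float64(0.12)), 'xpos_out': (np.float64(95.6), np.float64(0.07))}
tab 402 [[-0.0185  0.0729  0.0612]
 [ 0.0003  0.0764  0.0765]
 [ 0.0199  0.0809  0.0785]]
tabtop 351 [[-0.0183  0.0731  0.075 ]
 [ 0.0002  0.0768  0.0768]
 [ 0.0194  0.0809  0.0783]]
[ 0.99670047 -0.0811675 ] [0.0811675  0.99670047]
scene 0.011 790 0.0191 ((488.9252014160156, 373.99652099609375), (170.48910522460938, 164.5606689453125), 77.8052978515625)
scene 0.027 81 0.0349 ((488.3564453125, 384.4991455078125), (89.48633575439453, 70.63481140136719), 83.21435546875)
side 0.011 1492 0.0158 ((486.007080078125, 380.1104736328125), (161.23065185546875, 162.4246368408203), 78.55577850341797)
side 0.027 98 0.0329 ((477.54388427734375, 352.6107177734375), (13.849045753479004, 70.20316314697266), 76.9377212524414)
```

The housing fit agrees with the drawing: yaw −4.66°, opening 104.6 × 168, tab 19 mm behind the rear wall. The latch is therefore about 17 mm short of fully back. I'll go above the tab.

Call:
send_rows --motion '[{"offset": [9.7, 2.7, 5], "turn": -6}, {"offset": [9.7, 2.7, 10], "turn": -6}, {"offset": [9.7, 2.7, 10], "turn": -6}, {"offset": [9.7, 2.7, 10], "turn": -6}, {"offset": [9.7, 2.7, 10], "turn": -6}]'

```text
t: 2.3
eef_pos: [0.566, -0.0081, 0.3048]
ee_rot: [-3.141, -0.001, 3.059]
force: [0.3, 0.2, 0.6]
width: 0.0309
```

```bash
cat >> h.py <<'E'
A=np.radians(-4.66);EX=np.array([np.cos(A),np.sin(A),0]);EY=np.array([-EX[1],EX[0],0]);EZ=np.array([0,0,1.])
LIP=np.array([.5606,-.0832,.035])+.0002*EX-.0463*EY
def lipw(x,y,z): return LIP+(x*EX+y*EY+z*EZ)/1000
def inlip(p): d=np.array(p)-LIP; return (np.array([d@EX,d@EY,d@EZ])*1000).round(1)
E
python3 - <<'E'
from h import *
s=get_state();print(s['t'],s['eef_pos'],s['ee_rot'],'lip coords TCP',inlip(s['eef_pos']),'tab at 0.1,123.3')
tip=lipw(0.1,123.3,0)+0; tip[2]=.236
print('to tab',to_tool(tip-s['eef_pos']), 'turn',np.degrees(s['ee_rot'][2]-np.radians(175.34)))
E
```

```text
2.3 [ 0.56600001 -0.00809204  0.30484532] [-3.14090717e+00 -7.08296018e-04  3.05927060e+00] lip coords TCP [ -0.9 121.6 269.8] tab at 0.1,123.3
to tab [-0.11  0.17  6.88] turn -0.05670628204909493
```

Call:
send_rows --motion '[{"offset": [-0.1, 0.2, 3.5], "turn": 0}, {"offset": [-0.1, 0.2, 5.5], "turn": 0}, {"offset": [-0.1, 0.2, 6.8], "turn": 0}, {"offset": [-0.1, 0.2, 6.8], "turn": 0}, {"offset": [-0.1, 0.2, 6.8], "turn": 0}]'

```text
t: 2.8
eef_pos: [0.5689, -0.0056, 0.2377]
ee_rot: [3.141, 0.001, 3.059]
force: [0.8, 0.9, -0.0]
width: 0.0305
```

Call:
send_rows --motion '[{"offset": [0, 0, 0], "turn": 0}, {"offset": [0, 0, 0], "turn": 0}, {"offset": [0, 0, 0], "turn": 0}, {"offset": [0, 0, 0], "turn": 0}, {"offset": [0, 0, 0], "turn": 0}]' --hand -1 --squeeze 20

```text
t: 3.3
eef_pos: [0.5683, -0.0052, 0.2373]
ee_rot: [3.141, 0.001, 3.06]
force: [-0.8, 0.2, 5.2]
width: 0.008
```

Call:
send_rows --motion '[{"offset": [0, 0.4, 0], "turn": 0}, {"offset": [0, 0.8, 0], "turn": 0}, {"offset": [0, 1.2, 0], "turn": 0}, {"offset": [0, 1.6, 0], "turn": 0}, {"offset": [0, 1.6, 0], "turn": 0}, {"offset": [0, 1.6, 0], "turn": 0}]'

```text
t: 3.9
eef_pos: [0.5697, 0.0105, 0.2372]
ee_rot: [-3.141, 0.0, 3.06]
force: [0.1, -3.1, 6.4]
width: 0.0075
```

Call:
send_rows --motion '[{"offset": [0, 0.1, 0], "turn": 0}, {"offset": [0, 0.2, 0], "turn": 0}, {"offset": [0, 0.3, 0], "turn": 0}, {"offset": [0, 0.4, 0], "turn": 0}, {"offset": [0, 0.4, 0], "turn": 0}]'

```text
t: 4.4
eef_pos: [0.5699, 0.0116, 0.2371]
ee_rot: [-3.136, -0.001, 3.06]
force: [3.7, -23.4, 3.8]
width: 0.0076
```

Call:
send_rows --motion '[{"offset": [0, 0, 0], "turn": 0}, {"offset": [0, 0, 0], "turn": 0}, {"offset": [0, 0, -4], "turn": 0}, {"offset": [0, 0, -8], "turn": 0}, {"offset": [2, 4, -11], "turn": 2}, {"offset": [3, 9, -12], "turn": 6}, {"offset": [3.8, 14, -12], "turn": 6}, {"offset": [3.8, 19, -12], "turn": 6}]' --hand -0.3

```text
t: 5.2
eef_pos: [0.546, 0.2033, 0.3577]
ee_rot: [3.14, 0.001, 2.954]
force: [2.2, -0.3, 0.2]
width: 0.0305
```

Run:
```python
from h import *
s=get_state();print(s['t'],s['eef_pos'],s['ee_rot'],s['force'],to_tool(np.array([.56,.355,.36])-s['eef_pos']))
```

```text
5.2 [0.54597739 0.20333626 0.35772751] [3.13957301e+00 7.20650376e-04 2.95435373e+00] [ 2.15303076 -0.33462513  0.19227223] [ 1.45 15.16 -0.2 ]
```

Call:
send_rows --motion '[{"offset": [1.4, 15, 0], "turn": 0}, {"offset": [1.4, 15, 0], "turn": 0}, {"offset": [1.4, 15, 0], "turn": 0}, {"offset": [1.4, 15, 0], "turn": 0}, {"offset": [1.4, 15, 0], "turn": 0}, {"offset": [1.4, 15, 0], "turn": 0}]'

```text
t: 5.8
eef_pos: [0.5609, 0.351, 0.3562]
ee_rot: [-3.141, -0.001, 2.955]
force: [0.7, -0.2, -0.9]
width: 0.0308
```

Run:
```python
from h import *
f=grab_frame('wrist'); np.save('w3.npy',f,allow_pickle=True)
s=get_state();print(s['t'],s['eef_pos'],s['ee_rot'])
im=f['frame'];P=cloud(f);Z=P[...,2];hsv=cv2.cvtColor(im,cv2.COLOR_BGR2HSV)
d=np.hypot(P[...,0]-.478,P[...,1]-.352);w=(d<.13)&(hsv[...,1]<80)
for lo,hi in((.013,.021),(.030,.040)):
    m=(w&(Z>lo)&(Z<hi)).astype(np.uint8);k,l,st,_=cv2.connectedComponentsWithStats(m)
    i=max(range(1,k),key=lambda i:st[i,4]);q=P[l==i];print(lo,st[i],np.median(q[:,2]),cv2.minAreaRect((q[:,:2]*1000).astype(np.float32)))
save(im,'w3.png')
```

```text
5.85 [0.56109686 0.35052281 0.35652815] [-3.14130050e+00 -4.95343210e-04  2.95393453e+00]
0.013 [  213    36   103   161 14618] 0.015571340361873354 ((481.9965515136719, 348.53619384765625), (100.74891662597656, 160.37655639648438), 79.27835083007812)
0.03 [258  83  13  74 932] 0.03345422089406894 ((482.1893615722656, 348.8170166015625), (11.978899002075195, 68.98640441894531), 78.77751159667969)
```

View pics/w3.png

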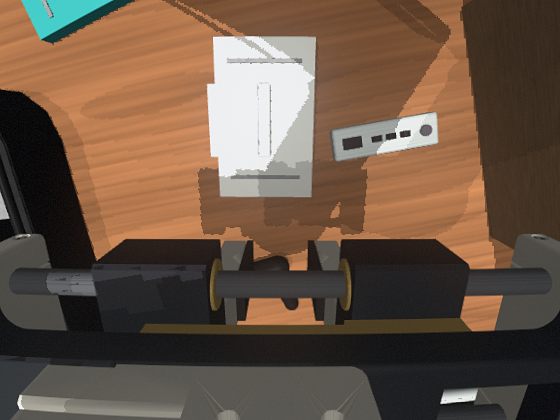

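The white cover is seen square in view, with its rib at (264,119) and tongue to the left at (211,120). Centre is (482.1, 348.7) mm and the yaw matches the tool's. The lock at (385,136) stays clear of the fingers. Approaching the rib.

Call:
send_rows --motion '[{"offset": [4, -0.9, 3], "turn": 0}, {"offset": [7.7, -1.6, 6], "turn": 0}, {"offset": [7.7, -1.6, 10], "turn": 0}, {"offset": [7.7, -1.6, 12], "turn": 0}, {"offset": [7.7, -1.6, 12], "turn": 0}, {"offset": [7.7, -1.6, 12], "turn": 0}]'

```text
t: 6.45
eef_pos: [0.4832, 0.3493, 0.2376]
ee_rot: [3.141, 0.0, 2.954]
force: [0.6, 0.3, 0.5]
width: 0.0305
```

Run:
```python
from h import *
s=get_state();print(s['t'],s['eef_pos'],s['ee_rot'],s['force'],to_tool(np.array([.4821,.3487,.197])-s['eef_pos']))
```

```text
6.45 [0.48321091 0.34930984 0.23756132] [3.14139389e+00 4.75760433e-04 2.95370397e+00] [0.62873311 0.31702204 0.51169531] [ 0.1  -0.08  4.06]
```

Call:
send_rows --motion '[{"offset": [0.1, -0.1, 2], "turn": 0}, {"offset": [0.1, -0.1, 3], "turn": 0}, {"offset": [0.1, -0.1, 3.6], "turn": 0}, {"offset": [0.1, -0.1, 3.9], "turn": 0}, {"offset": [0.1, -0.1, 3.9], "turn": 0}]'

```text
t: 6.95
eef_pos: [0.4817, 0.3491, 0.1979]
ee_rot: [3.142, 0.0, 2.954]
force: [0.0, -0.2, -0.5]
width: 0.0306
```

Call:
send_rows --motion '[{"offset": [0, 0, 0], "turn": 0}, {"offset": [0, 0, 0], "turn": 0}, {"offset": [0, 0, 0], "turn": 0}, {"offset": [0, 0, 0], "turn": 0}]' --hand -1 --squeeze 40

```text
t: 7.35
eef_pos: [0.4816, 0.3492, 0.1981]
ee_rot: [3.141, 0.0, 2.954]
force: [-0.8, 0.2, 2.4]
width: 0.0114
```

Call:
send_rows --motion '[{"offset": [0, 0, -2], "turn": 0}, {"offset": [0, 0, -6], "turn": 0}, {"offset": [0, 0, -10], "turn": 0}, {"offset": [0, 0, -12], "turn": 0}, {"offset": [0, 0, -12], "turn": 0}]'

```text
t: 7.85
eef_pos: [0.4821, 0.3496, 0.3213]
ee_rot: [3.136, 0.003, 2.955]
force: [-0.4, 0.0, -1.9]
width: 0.012
```

Run:
```python
from h import *
s=get_state();print(s['t'],s['eef_pos'],s['ee_rot'],s['force'],s['width'])
# cover mid in the lip frame when laid: tongue 3 mm inside the lip's edge -> mid y = 64
t=lipw(0,64,0);t[2]=.30
print(inlip(s['eef_pos']),to_tool(t-s['eef_pos']),'turn',np.degrees(s['ee_rot'][2])-175.34)
```

```text
7.85 [0.4820605  0.34959211 0.32131144] [3.13639757e+00 3.01281876e-03 2.95487702e+00] [-0.40156779  0.03119972 -1.91229916] 0.012001386913433413
[-113.6  471.3  286.3] [-15.58 -39.32   1.97] turn -6.038017689152184
```

The cover is gripped (width 12 mm, weight felt). I'll carry it over the housing.

Call:
send_rows --motion '[{"offset": [-15.6, -39.3, 0], "turn": -6}, {"offset": [-15.6, -39.3, 0], "turn": -6}, {"offset": [-15.6, -39.3, 0], "turn": -6}, {"offset": [-15.6, -39.3, 0], "turn": -6}, {"offset": [-15.6, -39.3, 0], "turn": -6}, {"offset": [-15.6, -39.3, 0], "turn": -6}, {"offset": [-15.6, -39.3, 0], "turn": -6}, {"offset": [-15.6, -39.3, 0], "turn": -6}]'

```text
t: 8.65
eef_pos: [0.5569, -0.0457, 0.3165]
ee_rot: [-3.141, -0.002, 3.059]
force: [2.1, 0.4, -2.6]
width: 0.0114
```

```bash
cat > where.py <<'E'
from h import *
import sys
x,y,z=map(float,sys.argv[1:4])
s=get_state();t=lipw(x,y,0);t[2]=z
print(s['t'],s['eef_pos'].round(4),'lip',inlip(s['eef_pos']),'F',s['force'].round(1),'w',s['width'],'go',to_tool(t-s['eef_pos']),'turn',round(np.degrees(s['ee_rot'][2])%360-175.34,2))
E
python3 where.py 0 64 .28
```

```text
8.65 [ 0.5569 -0.0457  0.3165] lip [ -7.   83.3 281.5] F [ 2.1  0.4 -2.6] w 0.011444698636322474 go [-0.7  -1.93  3.65] turn -0.06
```

Call:
send_rows --motion '[{"offset": [-0.7, -1.9, 0], "turn": 0}, {"offset": [-0.7, -1.9, 2], "turn": 0}, {"offset": [-0.7, -1.9, 3.6], "turn": 0}, {"offset": [-0.7, -1.9, 3.6], "turn": 0}, {"offset": [-0.7, -1.9, 3.6], "turn": 0}]'

```text
t: 9.15
eef_pos: [0.5625, -0.0633, 0.281]
ee_rot: [-3.141, -0.002, 3.059]
force: [-0.1, 0.6, -2.0]
width: 0.0118
```

```bash
python3 where.py 0 64 .25
python3 - <<'E'
from h import *
f=grab_frame('wrist');g=grab_frame('side')['frame']
save(np.hstack([f['frame'][:300,60:460],cv2.resize(g[130:230,200:333],(400,300),interpolation=cv2.INTER_CUBIC)]),'w4.png')
E
```

```text
9.15 [ 0.5625 -0.0633  0.281 ] lip [1.00e-01 6.63e+01 2.46e+02] F [-0.1  0.6 -2. ] w 0.011755683871494869 go [ 0.01 -0.23  3.1 ] turn -0.06
```

View pics/w4.png

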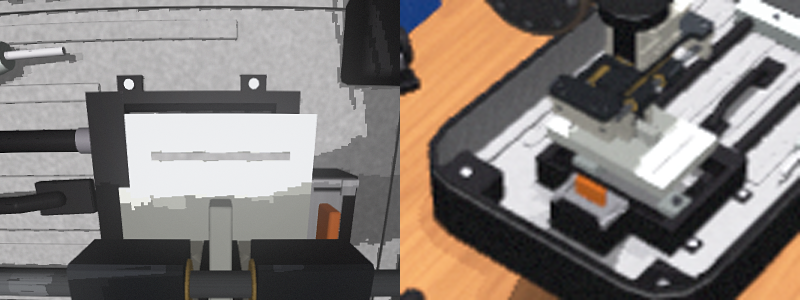

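The cover is held square over the housing (left panel, cover at 120–315, lip bar at its left). The drawn-back orange tab at (327,220) is clear behind it. Lowering onto the rear wall.

Call:
send_rows --motion '[{"offset": [0, -0.2, 1], "turn": 0}, {"offset": [0, -0.2, 2], "turn": 0}, {"offset": [0, -0.2, 2.8], "turn": 0}, {"offset": [0, -0.2, 3.1], "turn": 0}, {"offset": [0, -0.2, 3.1], "turn": 0}, {"offset": [0, -0.2, 3.1], "turn": 0}]'

```text
t: 9.85
eef_pos: [0.5627, -0.0652, 0.2507]
ee_rot: [-3.141, -0.0, 3.059]
force: [0.1, -0.1, -2.1]
width: 0.0118
```

```bash
python3 where.py 0 64 .247
```

```text
9.85 [ 0.5627 -0.0652  0.2507] lip [  0.4  64.4 215.7] F [ 0.1 -0.1 -2.1] w 0.01183225560406387 go [ 0.04 -0.04  0.37] turn -0.05
```

Call:
send_rows --motion '[{"offset": [0, 0, 0.2], "turn": 0}, {"offset": [0, 0, 0.4], "turn": 0}, {"offset": [0, 0, 0.4], "turn": 0}]'

```text
t: 10.15
eef_pos: [0.5625, -0.0652, 0.2466]
ee_rot: [3.142, -0.0, 3.059]
force: [0.3, 0.7, -1.7]
width: 0.0117
```

Call:
send_rows --motion '[{"offset": [0, 0, 0], "turn": 0}, {"offset": [0, 0, 0], "turn": 0}, {"offset": [0, 0, 0], "turn": 0}, {"offset": [0, 0, 0], "turn": 0}, {"offset": [0, 0, 0], "turn": 0}, {"offset": [0, 0, 0], "turn": 0}]' --hand -0.5

```text
t: 10.75
eef_pos: [0.5626, -0.0652, 0.2468]
ee_rot: [3.142, 0.0, 3.059]
force: [-0.1, 0.0, -1.1]
width: 0.0218
```

```bash
cat > look.py <<'E'
from h import *
import sys
# white cap top in the wrist view: heights along y, in lip frame
f=grab_frame('wrist');P=cloud(f);h=cv2.cvtColor(f['frame'],cv2.COLOR_BGR2HSV)
D=P-LIP;L=np.stack([D@EX,D@EY,D@EZ],-1)*1000
m=(h[...,1]<60)&(h[...,2]>60)&(L[...,2]>-12)&(L[...,2]<60)&(abs(L[...,0])<84)&(L[...,1]>-15)&(L[...,1]<125)
m[230:]=False
q=L[m];
for b in range(-15,120,9):
    s=q[(q[:,1]>b)&(q[:,1]<b+9)]
    if len(s)>20: print(b,len(s),'z',np.percentile(s[:,2],[5,50,95]).round(1),'x',np.percentile(s[:,0],[1,99]).round(1))
s=q[(q[:,2]>4)];print('y range',np.percentile(s[:,1],[1,99]).round(1))
save(f['frame'],sys.argv[1])
E
python3 where.py 0 64 .25; python3 look.py w5.png
```

```text
10.75 [ 0.5626 -0.0652  0.2468] lip [  0.4  64.4 211.8] F [-0.1  0.  -1.1] w 0.021768822534769874 go [ 0.04 -0.04 -0.32] turn -0.06
3 295 z [-11.3  -5.2  -4.1] x [-64.  -3.]
12 892 z [ 8.6 10.5 11.5] x [-81.   -9.1]
21 1726 z [-5.4 11.9 13.3] x [-82.7  -9.8]
30 1776 z [-5.8 13.9 15.4] x [-83.2 -10.5]
39 1819 z [-5.7 15.8 17.3] x [-83.1 -11.2]
48 1824 z [-5.6 17.7 19.6] x [-83.1 -12. ]
57 2002 z [-0.2 20.2 38.7] x [-83.6 -19. ]
66 1921 z [-5.4 21.9 36.9] x [-83.6 -14.2]
75 2007 z [-0.7 23.5 25.1] x [-83.7 -14. ]
84 2029 z [ 0.3 25.5 27. ] x [-83.1 -14.4]
93 2072 z [25.  27.5 29. ] x [-83.1 -15.3]
102 2155 z [11.7 29.3 30.8] x [-83.4 -15.9]
111 938 z [11.4 30.3 31.7] x [-83.5 -12.6]
y range [ 17.4 122.2]
```

The cover rests tilted about 0.2 rad, with its front down at y≈12 and its rear on the wall, as intended. I'll push it by the rib towards the lip, watching the force.

Call:
send_rows --motion '[{"offset": [0, 0, 0.4], "turn": 0}, {"offset": [0, -0.3, 0.4], "turn": 0}, {"offset": [0, -0.6, 0.4], "turn": 0}, {"offset": [0, -0.8, 0.4], "turn": 0}, {"offset": [0, -1.0, 0.4], "turn": 0}, {"offset": [0, -1.2, 0.4], "turn": 0}, {"offset": [0, -1.2, 0.4], "turn": 0}]'

```text
t: 11.5
eef_pos: [0.5616, -0.0775, 0.2428]
ee_rot: [-3.142, 0.0, 3.059]
force: [0.5, 0.4, 0.3]
width: 0.0222
```

```bash
python3 where.py 0 64 .25; python3 look.py w6.png
```

```text
11.5 [ 0.5616 -0.0775  0.2428] lip [  0.3  52.1 207.8] F [0.5 0.4 0.3] w 0.02215198709576415 go [ 0.03  1.19 -0.72] turn -0.08
-6 380 z [-8.  11.1 12.4] x [-82.1  -5. ]
3 708 z [-7.1  8.4  9.7] x [-78.1  -5.6]
12 1678 z [ 8.7 10.1 11.5] x [-78.6 -10.5]
21 1802 z [-5.8 11.9 13.5] x [-83.  -11.4]
30 1847 z [-5.8 13.9 15.4] x [-83. -12.]
39 1921 z [-5.9 15.8 17.4] x [-83.5 -12.6]
48 2005 z [-5.6 18.2 36.8] x [-83.9 -19.6]
57 1956 z [-5.2 20.1 37.1] x [-83.9 -16.1]
66 2053 z [-5.  21.7 23.3] x [-83.9 -14.7]
75 2094 z [-3.4 23.6 25.2] x [-83.6 -15.4]
84 2108 z [12.6 25.6 27.1] x [-83.  -16.2]
93 2138 z [25.2 27.5 28.9] x [-83.  -16.7]
102 1261 z [11.2 28.8 30. ] x [-83.7 -17.1]
111 1099 z [10.6 11.8 18.2] x [-83.5 -13.1]
y range [ -1.  121.9]
```

Call:
send_rows --motion '[{"offset": [0, -0.2, 0], "turn": 0}, {"offset": [0, -0.4, 0], "turn": 0}, {"offset": [0, -0.5, 0], "turn": 0}, {"offset": [0, -0.6, 0], "turn": 0}, {"offset": [0, -0.6, 0], "turn": 0}]'

```text
t: 12.05
eef_pos: [0.5611, -0.0833, 0.2427]
ee_rot: [-3.142, -0.0, 3.059]
force: [0.5, 0.1, -0.1]
width: 0.022
```

```bash
python3 where.py 0 64 .25; python3 look.py w7.png
```

```text
12.05 [ 0.5611 -0.0833  0.2427] lip [  0.3  46.2 207.7] F [ 0.5  0.1 -0.1] w 0.02199908120312496 go [ 0.03  1.78 -0.73] turn -0.07
-15 269 z [10.4 11.5 12.5] x [-83.  -39.4]
-6 911 z [-7.8 11.4 12.5] x [-83.   -6.2]
3 1537 z [6.8 8.1 9.4] x [-78.1 -10.1]
12 1690 z [ 8.6 10.1 11.5] x [-80.  -10.7]
21 1812 z [-5.9 11.9 13.4] x [-83.  -11.2]
30 1896 z [-5.8 13.9 15.4] x [-83.5 -11.9]
39 1924 z [-5.8 16.  34.8] x [-83.6 -13.3]
48 1993 z [-5.5 18.3 36.3] x [-83.6 -19.6]
57 1995 z [-5.1 19.9 21.5] x [-83.9 -14. ]
66 2051 z [-2.5 21.8 23.3] x [-83.5 -14.6]
75 2075 z [-2.6 23.8 25.3] x [-83.  -15.3]
84 2116 z [23.  25.7 27.1] x [-83.1 -16.2]
93 1982 z [-5.1 27.5 28.8] x [-83.1 -16.6]
102 586 z [10.  11.5 12.6] x [-83.8 -27. ]
111 1218 z [10.6 11.8 18.3] x [-83.5 -13.1]
y range [ -6.4 121.8]
```

Call:
send_rows --motion '[{"offset": [0, -0.1, 0], "turn": 0}, {"offset": [0, -0.2, 0], "turn": 0}, {"offset": [0, -0.3, 0], "turn": 0}, {"offset": [0, -0.3, 0], "turn": 0}]'

```text
t: 12.5
eef_pos: [0.5608, -0.0863, 0.2427]
ee_rot: [-3.142, -0.0, 3.059]
force: [0.0, -0.1, 0.1]
width: 0.0221
```

```bash
python3 where.py 0 64 .25; python3 look.py w8.png
```

```text
12.5 [ 0.5608 -0.0863  0.2427] lip [  0.3  43.2 207.7] F [ 0.  -0.1  0.1] w 0.022075627727779348 go [ 0.03  2.08 -0.73] turn -0.07
-15 727 z [10.4 11.5 12.5] x [-83.5 -36.6]
-6 1333 z [ 5.3 10.9 12.4] x [-83.3 -11.1]
3 1657 z [7.1 8.4 9.7] x [-78.1 -10.1]
12 1712 z [ 8.7 10.1 11.4] x [-79.4 -10.6]
21 1837 z [-5.7 11.7 13.2] x [-83.  -11.3]
30 1889 z [-5.9 13.4 14.8] x [-83.6 -11.8]
39 1938 z [-5.6 15.3 33.9] x [-83.6 -15.6]
48 1944 z [-5.8 17.  34.6] x [-83.9 -16.1]
57 2012 z [-5.6 18.4 19.9] x [-83.9 -13.7]
66 2031 z [-3.2 20.1 21.6] x [-83.5 -14.1]
75 2065 z [-4.5 21.9 23.4] x [-83.1 -14.8]
84 2065 z [21.5 23.5 24.9] x [-83.1 -15.3]
93 1352 z [-6.1 24.8 25.9] x [-83.2 -15.7]
102 950 z [10.4 11.5 12.6] x [-83.6 -32.6]
111 1146 z [10.6 11.8 18.4] x [-83.6 -13.1]
y range [ -9.9 121.7]
```

View pics/w8.png

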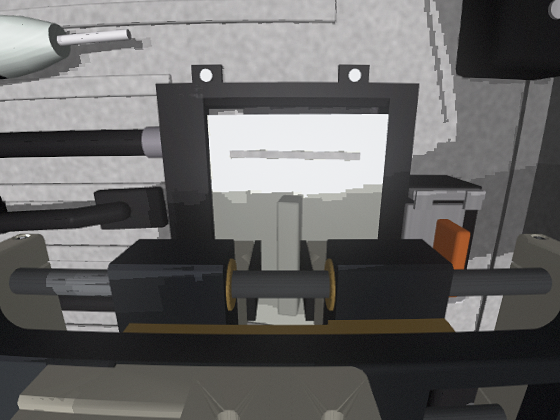

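The cover's front edge now meets the lip bar (at px x≈207). The rear edge (px x≈385) has cleared the rear wall and has started to drop. One more nudge to feel contact.

Call:
send_rows --motion '[{"offset": [0, -0.1, 0], "turn": 0}, {"offset": [0, -0.2, 0], "turn": 0}, {"offset": [0, -0.2, 0], "turn": 0}]'

```text
t: 12.85
eef_pos: [0.5608, -0.0878, 0.2427]
ee_rot: [3.141, 0.0, 3.059]
force: [-0.6, 3.3, 1.2]
width: 0.0216
```

Call:
send_rows --motion '[{"offset": [0, -0.1, 0], "turn": 0}, {"offset": [0, -0.1, 0], "turn": 0}]'

```text
t: 13.05
eef_pos: [0.5608, -0.0882, 0.2429]
ee_rot: [3.14, 0.001, 3.059]
force: [-1.6, 8.0, 1.9]
width: 0.0218
```

```bash
python3 where.py 0 64 .25; python3 look.py w9.png
```

```text
13.05 [ 0.5608 -0.0882  0.2429] lip [  0.4  41.3 207.9] F [-1.6  8.   1.9] w 0.021803172402307378 go [ 0.04  2.27 -0.71] turn -0.06
-15 978 z [10.4 11.6 12.6] x [-83.8 -35.3]
-6 1506 z [ 6.5 10.4 12.4] x [-83.2 -10.3]
3 1651 z [7.2 8.5 9.8] x [-77.9  -9.8]
12 1699 z [ 8.8 10.2 11.6] x [-78.3 -10.4]
21 1857 z [-5.8 11.8 13.3] x [-83.4 -11.1]
30 1876 z [-5.9 13.5 14.9] x [-83.9 -11.7]
39 1997 z [-5.8 15.5 34.1] x [-83.9 -18.4]
48 1943 z [-5.7 17.2 34.4] x [-83.9 -14.8]
57 2006 z [-5.7 18.6 20.1] x [-83.9 -13.3]
66 2033 z [-5.6 20.3 21.7] x [-83.4 -14. ]
75 2056 z [-5.1 22.  23.5] x [-82.9 -14.7]
84 2074 z [21.5 23.6 25. ] x [-82.9 -15.2]
93 1128 z [-6.4 24.8 26. ] x [-83.6 -15.6]
102 990 z [ 9.7 11.6 12.6] x [-83.9 -38.7]
111 1076 z [10.5 11.8 18.1] x [-83.4 -13. ]
y range [-11.3 121.5]
```

The front is hard against the lip (8 N) and hooked. I'll lift, turn a quarter turn, close the fingers and press the rear strip of the cap.

Call:
send_rows --motion '[{"offset": [0, 0.4, 0], "turn": 0}, {"offset": [0, 0.4, -2.2], "turn": 0}, {"offset": [0, 2, -2.5], "turn": 8}, {"offset": [0, 3.9, -2.5], "turn": 16}, {"offset": [0, 3.9, -2.5], "turn": 24}, {"offset": [0, 3.9, -2.5], "turn": 32}, {"offset": [0, 3.9, -2.5], "turn": 40}, {"offset": [0, 3.9, -2.5], "turn": 48}]'

```text
t: 13.9
eef_pos: [0.5638, -0.0504, 0.2677]
ee_rot: [-3.141, 0.0, 2.216]
force: [-0.3, -0.1, -1.0]
width: 0.0222
```

Call:
send_rows --motion '[{"offset": [0, 0, 0], "turn": 8}, {"offset": [0, 0, 0], "turn": 16}, {"offset": [0, 0, 0], "turn": 24}, {"offset": [0, 0, 0], "turn": 32}, {"offset": [0, 0, 0], "turn": 40}, {"offset": [0, 0, 0], "turn": 42}, {"offset": [0, 0, 0], "turn": 42}]' --hand -1

```text
t: 14.6
eef_pos: [0.5569, -0.1411, 0.2457]
ee_rot: [3.119, -0.144, 1.598]
force: [-0.0, 0.4, 0.2]
width: 0.0002
```

```bash
python3 where.py 0 82 .236; python3 -c "
from h import *; print(get_state()['q'].round(2))"
```

```text
14.6 [ 0.5569 -0.1411  0.2457] lip [  0.8 -11.7 210.7] F [-0.   0.4  0.2] w 0.00022568426313915129 go [9.08 0.88 2.32] turn -83.78
[ 0.03  0.36 -0.32 -0.19 -0.88 -3.03]
```

The last joint reached its range end and the tool strayed and tilted. I'll check the scene before correcting.

Run:
```python
from h import *
s=get_state();R=Ro.from_euler('xyz',s['ee_rot']).as_matrix();print(R.round(3),inlip(s['eef_pos']+.178*R[:,2]),s['q'])
a=grab_frame('scene')['frame'];b=grab_frame('side')['frame']
save(np.hstack([cv2.resize(a[190:310,210:370],(400,300),interpolation=cv2.INTER_CUBIC),cv2.resize(b[110:230,200:360],(400,300),interpolation=cv2.INTER_CUBIC)]),'c5.png')
```

```text
[[-0.027  0.999  0.018]
 [ 0.989  0.024  0.144]
 [ 0.144  0.022 -0.989]] [ 2.  14.2 34.6] [ 0.03356146  0.35518393 -0.32453447 -0.18816165 -0.87645035 -3.03004188]
```

View pics/c5.png

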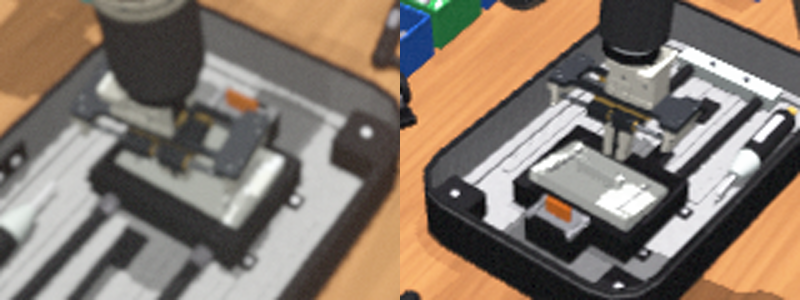

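The fingers stand above the cover's front, touching nothing, and the cover still sits hooked. I'll untwist with small test rows.

Call:
send_rows --motion '[{"offset": [0, 0, -2], "turn": -8}, {"offset": [0, 0, -4], "turn": -16}, {"offset": [0, 0, -4], "turn": -24}]'

```text
t: 15.0
eef_pos: [0.5573, -0.146, 0.2885]
ee_rot: [3.059, -0.119, 2.03]
force: [0.5, 0.2, 0.5]
width: 0.0009
```

```bash
python3 where.py 0 82 .236; python3 -c "
from h import *; s=get_state();print(s['q'].round(3),s['ee_rot'])"
```

```text
15.0 [ 0.5573 -0.146   0.2885] lip [  1.6 -16.5 253.5] F [0.5 0.2 0.5] w 0.0008909505304829819 go [7.85 4.4  6.61] turn -59.02
[ 0.026  0.307 -0.284 -0.174 -0.961 -2.615] [ 3.05851839 -0.11893055  2.03014308]
```

The tilt (0.14 rad, fingertips leaning to +y) stays, but it does no harm for pressing and pushing. From here on I'll plan by fingertip position.

```bash
cat > tip.py <<'E'
from h import *
import sys
x,y,z=map(float,sys.argv[1:4])   # fingertip target, lip frame mm
s=get_state();R=Ro.from_euler('xyz',s['ee_rot']).as_matrix();tp=s['eef_pos']+.178*R[:,2]
print(s['t'],'tip lip',inlip(tp),'F',s['force'].round(1),'w',round(s['width'],4),'go',to_tool(lipw(x,y,z)-tp),'toolz',R[:,2].round(3),'yaw-turn',round(np.degrees(s['ee_rot'][2])%360-175.34,1),'q6',s['q'][5].round(2))
E
python3 tip.py 0 82 45
```

```text
15.0 tip lip [ 3.4  9.1 77.3] F [0.5 0.2 0.5] w 0.0009 go [6.   3.12 4.25] toolz [ 0.022  0.143 -0.99 ] yaw-turn -59.0 q6 -2.61
```

Call:
send_rows --motion '[{"offset": [3, 1.6, 0.5], "turn": 6}, {"offset": [6, 3.1, 2], "turn": 12}, {"offset": [6, 3.1, 4.2], "turn": 12}, {"offset": [6, 3.1, 4.2], "turn": 12}, {"offset": [6, 3.1, 4.2], "turn": 12}]'

```text
t: 15.5
eef_pos: [0.5591, -0.0727, 0.254]
ee_rot: [3.091, -0.136, 1.813]
force: [1.2, -0.5, 0.3]
width: 0.0003
```

```bash
python3 tip.py 0 82 24
```

```text
15.5 tip lip [-1.6 82.3 42.8] F [ 1.2 -0.5  0.3] w 0.0003 go [-0.34  0.05  1.86] toolz [ 0.017  0.144 -0.989] yaw-turn -71.4 q6 -2.94
```

Call:
send_rows --motion '[{"offset": [-0.15, 0.05, 1.0], "turn": 0}, {"offset": [-0.3, 0.1, 1.8], "turn": 0}, {"offset": [-0.3, 0.1, 2.1], "turn": 0}, {"offset": [-0.35, 0.1, 2.4], "turn": 0}, {"offset": [-0.4, 0.1, 2.6], "turn": 0}]'

```text
t: 16.0
eef_pos: [0.5618, -0.0728, 0.2282]
ee_rot: [3.088, -0.137, 1.811]
force: [-2.2, 4.8, 7.7]
width: 0.0005
```

```bash
python3 tip.py 0 82 11
```

```text
16.0 tip lip [ 1.5 82.9 17.1] F [-2.2  4.8  7.7] w 0.0005 go [-0.12 -0.2   0.59] toolz [ 0.02   0.145 -0.989] yaw-turn -71.6 q6 -2.93
```

Call:
send_rows --motion '[{"offset": [-0.03, 0, 0.2], "turn": 0}, {"offset": [-0.06, 0, 0.4], "turn": 0}, {"offset": [-0.09, 0, 0.6], "turn": 0}, {"offset": [-0.1, 0, 0.7], "turn": 0}, {"offset": [-0.1, 0, 0.7], "turn": 0}]'

```text
t: 16.5
eef_pos: [0.5621, -0.0725, 0.224]
ee_rot: [3.087, -0.137, 1.813]
force: [-10.3, 5.0, 33.8]
width: 0.0007
```

```bash
python3 tip.py 0 82 11
```

```text
16.5 tip lip [ 1.9 83.1 12.9] F [-10.3   5.   33.8] w 0.0007 go [-0.07 -0.22  0.17] toolz [ 0.02   0.145 -0.989] yaw-turn -71.5 q6 -2.93
```

A 34 N stop with the tip level at about 12 mm suggests it is seated. I'll lift and check.

Call:
send_rows --motion '[{"offset": [0.2, 0, -2], "turn": 0}, {"offset": [0.7, 0, -5], "turn": -6}, {"offset": [1.4, 0, -10], "turn": -12}, {"offset": [1.7, 0, -12], "turn": -20}, {"offset": [1.7, 0, -12], "turn": -28}, {"offset": [1.7, 0, -12], "turn": -28}]'

```text
t: 17.1
eef_pos: [0.5555, -0.0741, 0.3422]
ee_rot: [3.03, -0.095, 2.304]
force: [-0.2, 0.1, -0.1]
width: 0.0
```

```bash
cat > flush.py <<'E'
from h import *
import sys
for n in ('wrist','scene','side'):
    f=grab_frame(n);P=cloud(f);h=cv2.cvtColor(f['frame'],cv2.COLOR_BGR2HSV);D=P-LIP;L=np.stack([D@EX,D@EY,D@EZ],-1)*1000
    if n=='wrist': save(f['frame'],sys.argv[1])
    w=(h[...,1]<70)&(h[...,2]>70)&(L[...,2]<60)
    for y0,y1 in((4,14),(20,40),(62,80),(82,98)):
        o=[]
        for x0,x1 in((-75,-40),(-35,35),(40,75)):
            s=L[w&(L[...,0]>x0)&(L[...,0]<x1)&(L[...,1]>y0)&(L[...,1]<y1)&(L[...,2]>-10)]
            o.append((len(s),np.median(s[:,2]).round(1)) if len(s)>4 else None)
        print(n,y0,y1,o)
    s=L[(L[...,1]>-20)&(L[...,1]<-4)&(abs(L[...,0])<80)&(L[...,2]>0)&(L[...,2]<25)];print('  lip top',len(s),np.median(s[:,2]))
    t=L[(L[...,2]>26)&(L[...,2]<50)&(abs(L[...,0])<25)&(L[...,1]>105)&(L[...,1]<170)&(h[...,1]>120)];print('  tab',len(t),np.percentile(t,[2,50,98],0).round(1) if len(t)>5 else '')
E
python3 flush.py w10.png; python3 tip.py 0 170 60
```

```text
wrist 4 14 [(347, np.float64(10.6)), None, None]
wrist 20 40 [(789, np.float64(10.5)), (267, np.float64(10.6)), None]
wrist 62 80 [(734, np.float64(10.6)), (1101, np.float64(10.5)), None]
wrist 82 98 [(647, np.float64(10.6)), (1177, np.float64(10.5)), (24, np.float64(10.1))]
  lip top 498 11.547329981451693
  tab 462 [[-19.8 135.8  27.5]
 [ -1.9 138.5  41.5]
 [ 17.9 142.7  43.2]]
scene 4 14 [(35, np.float64(13.8)), (72, np.float64(13.9)), (41, np.float64(13.4))]
scene 20 40 [(69, np.float64(13.9)), (136, np.float64(13.7)), (80, np.float64(14.5))]
scene 62 80 [(59, np.float64(13.4)), (75, np.float64(13.8)), (70, np.float64(14.7))]
scene 82 98 [(52, np.float64(14.2)), (109, np.float64(14.4)), (55, np.float64(13.9))]
  lip top 282 14.758559854083614
  tab 67 [[-14.  133.7  27.9]
 [  4.9 137.2  39.8]
 [ 20.5 142.1  47.3]]
side 4 14 [(24, np.float64(10.0)), (41, np.float64(10.1)), (19, np.float64(9.7))]
side 20 40 [(43, np.float64(10.1)), (47, np.float64(10.6)), (37, np.float64(11.7))]
side 62 80 [(41, np.float64(10.2)), (72, np.float64(11.0)), (36, np.float64(11.5))]
side 82 98 [(37, np.float64(11.1)), (72, np.float64(10.1)), (34, np.float64(9.5))]
  lip top 135 11.541886823579622
  tab 51 [[-23.7 137.7  26. ]
 [ -4.  144.7  37.4]
 [ 17.5 149.3  45.3]]
17.25 tip lip [ -5.3  81.  129.6] F [ 0.1 -0.4 -0.8] w 0.0001 go [5.06 5.95 8.18] toolz [ 0.017  0.144 -0.989] yaw-turn -43.7 q6 -2.5
```

View pics/w10.png

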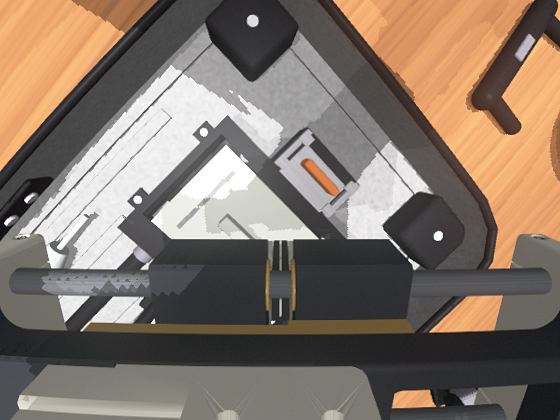

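The cover lies flush everywhere, about 1 mm below the rim in the wrist depth, with its front under the lip. The latch is still back, tab at y≈139. Next I'll go behind the tab to push it shut.

```bash
python3 tip.py 0 176 70
```

```text
17.25 tip lip [ -5.3  81.  129.6] F [ 0.1 -0.4 -0.8] w 0.0001 go [5.57 6.48 7.28] toolz [ 0.017  0.144 -0.989] yaw-turn -43.7 q6 -2.5
```

Call:
send_rows --motion '[{"offset": [2.8, 3.2, 1], "turn": -8}, {"offset": [5.6, 6.5, 2], "turn": -16}, {"offset": [5.6, 6.5, 5], "turn": -24}, {"offset": [5.6, 6.5, 7.3], "turn": -32}, {"offset": [5.6, 6.5, 7.3], "turn": -40}, {"offset": [5.6, 6.5, 7.3], "turn": -44}, {"offset": [5.6, 6.5, 7.3], "turn": -44}]'

```text
t: 17.95
eef_pos: [0.5682, 0.021, 0.2806]
ee_rot: [2.997, 0.005, 3.063]
force: [-0.1, -0.5, -0.2]
width: 0.0008
```

```bash
python3 tip.py 0 176 25
```

```text
17.95 tip lip [ -0.4 176.5  69.4] F [-0.1 -0.5 -0.2] w 0.0008 go [-0.02 -0.69  4.39] toolz [ 0.016  0.144 -0.989] yaw-turn 0.1 q6 -1.87
```

Call:
send_rows --motion '[{"offset": [0, -0.35, 2.2], "turn": 0}, {"offset": [0, -0.6, 3.8], "turn": 0}, {"offset": [0, -0.65, 4.3], "turn": 0}, {"offset": [0, -0.65, 4.3], "turn": 0}, {"offset": [0, -1.15, 4.23], "turn": 0}, {"offset": [0, -1.65, 4.16], "turn": 0}, {"offset": [0, -2.15, 4.09], "turn": 0}, {"offset": [0, -2.15, 4.09], "turn": 0}]'

```text
t: 18.75
eef_pos: [0.5675, 0.0051, 0.2389]
ee_rot: [2.995, 0.008, 3.063]
force: [0.6, 0.5, 0.2]
width: 0.0004
```

```bash
python3 tip.py 0 140 25
```

```text
18.75 tip lip [  0.8 160.9  27.8] F [0.6 0.5 0.2] w 0.0004 go [ 0.09 -2.11 -0.03] toolz [ 0.019  0.145 -0.989] yaw-turn 0.2 q6 -1.82
```

Call:
send_rows --motion '[{"offset": [0, -0.3, -0.02], "turn": 0}, {"offset": [0, -0.6, -0.05], "turn": 0}, {"offset": [0, -0.9, -0.08], "turn": 0}, {"offset": [0, -1.2, -0.1], "turn": 0}, {"offset": [0, -1.2, -0.1], "turn": 0}]'

```text
t: 19.25
eef_pos: [0.5666, -0.0066, 0.2376]
ee_rot: [2.996, 0.008, 3.064]
force: [0.3, 1.6, 2.6]
width: 0.0003
```

Call:
send_rows --motion '[{"offset": [0, -0.3, -0.03], "turn": 0}, {"offset": [0, -0.6, -0.06], "turn": 0}, {"offset": [0, -0.6, -0.06], "turn": 0}]'

```text
t: 19.55
eef_pos: [0.566, -0.0126, 0.2372]
ee_rot: [2.996, 0.007, 3.064]
force: [1.2, 1.5, 3.0]
width: 0.0007
```

```bash
python3 tip.py 0 140 25
```

```text
19.55 tip lip [  0.6 143.   26.1] F [1.2 1.5 3. ] w 0.0007 go [ 0.06 -0.31  0.06] toolz [ 0.018  0.144 -0.989] yaw-turn 0.2 q6 -1.79
```

Call:
send_rows --motion '[{"offset": [0, -0.3, -0.04], "turn": 0}, {"offset": [0, -0.6, -0.08], "turn": 0}, {"offset": [0, -0.9, -0.12], "turn": 0}, {"offset": [0, -0.9, -0.12], "turn": 0}]'

```text
t: 19.95
eef_pos: [0.5657, -0.0171, 0.2374]
ee_rot: [2.988, 0.009, 3.063]
force: [-2.0, 31.8, 5.6]
width: 0.0004
```

Call:
send_rows --motion '[{"offset": [0, -0.2, -0.03], "turn": 0}, {"offset": [0, -0.4, -0.06], "turn": 0}, {"offset": [0, -0.4, -0.06], "turn": 0}]'

```text
t: 20.25
eef_pos: [0.5656, -0.0183, 0.2375]
ee_rot: [2.984, 0.01, 3.063]
force: [-2.3, 48.9, 7.3]
width: 0.0004
```

```bash
python3 tip.py 0 140 25; python3 flush.py w11.png | grep -A0 -E "tab|wrist|side 82"
```

```text
20.25 tip lip [  1.1 139.3  26.7] F [-2.3 48.9  7.3] w 0.0004 go [0.11 0.04 0.18] toolz [ 0.022  0.156 -0.988] yaw-turn 0.2 q6 -1.77
wrist 4 14 [(1295, np.float64(10.5)), (1360, np.float64(10.5)), (205, np.float64(10.4))]
wrist 20 40 [(2617, np.float64(10.6)), (2446, np.float64(10.5)), (221, np.float64(10.4))]
wrist 62 80 [(2247, np.float64(10.7)), (1771, np.float64(10.5)), None]
wrist 82 98 [(1934, np.float64(10.6)), (1253, np.float64(10.6)), None]
--
  tab 195 [[-20.4 113.7  26.3]
--
  tab 33 [[  5.7 112.   27.3]
--
side 82 98 [(36, np.float64(9.7)), (31, np.float64(10.7)), None]
--
  tab 13 [[-21.3 116.   27.3]
```

The latch is at a hard stop with the tab's front face at y≈114, which is fully shut. I'll back off, lift away and verify.

Call:
send_rows --motion '[{"offset": [0, 1.2, 0], "turn": 0}, {"offset": [0, 2.5, 0], "turn": 0}, {"offset": [0, 3.0, -3], "turn": 0}, {"offset": [0, 3.0, -8], "turn": 0}, {"offset": [0, 3.0, -13], "turn": 0}, {"offset": [-9, 3.0, -15], "turn": 0}, {"offset": [-9, 3.0, -15], "turn": 0}, {"offset": [-9, 3.0, -15], "turn": 0}]'

```text
t: 21.2
eef_pos: [0.6575, -0.0256, 0.3903]
ee_rot: [2.997, 0.008, 3.063]
force: [-0.8, 0.7, -1.7]
width: 0.0003
```

```bash
python3 flush.py w12.png; python3 tip.py 0 0 0
python3 - <<'E'
from h import *
a=grab_frame('scene')['frame'];w=cv2.imread('pics/w12.png')
save(np.hstack([cv2.resize(a[110:350,130:420],(400,331)),cv2.resize(w,(400,300))[:, :][:300] if 0 else cv2.copyMakeBorder(cv2.resize(w,(400,300)),0,31,0,0,cv2.BORDER_CONSTANT)]),'fin.png')
E
```

```text
wrist 4 14 [(426, np.float64(10.6)), (783, np.float64(10.5)), (334, np.float64(10.5))]
wrist 20 40 [(868, np.float64(10.7)), (1510, np.float64(10.5)), (671, np.float64(10.7))]
wrist 62 80 [(749, np.float64(10.7)), (1340, np.float64(10.6)), (582, np.float64(10.5))]
wrist 82 98 [(661, np.float64(10.6)), (1158, np.float64(10.7)), (506, np.float64(10.5))]
  lip top 2895 11.575057427936713
  tab 362 [[-18.3 113.7  40.2]
 [ -0.9 117.3  42. ]
 [ 18.7 120.9  43.4]]
scene 4 14 [(38, np.float64(13.6)), (69, np.float64(13.5)), (34, np.float64(13.9))]
scene 20 40 [(67, np.float64(13.5)), (146, np.float64(13.8)), (76, np.float64(13.6))]
scene 62 80 [(50, np.float64(14.3)), (76, np.float64(14.0)), (67, np.float64(14.0))]
scene 82 98 [(48, np.float64(14.0)), (124, np.float64(14.7)), (57, np.float64(14.1))]
  lip top 283 14.594641686237503
  tab 61 [[-12.8 112.8  29.6]
 [  4.3 116.   41.7]
 [ 21.4 122.3  48.3]]
side 4 14 [(19, np.float64(10.8)), (35, np.float64(9.9)), (21, np.float64(11.6))]
side 20 40 [(40, np.float64(10.5)), (51, np.float64(10.5)), (32, np.float64(10.3))]
side 62 80 [(39, np.float64(10.6)), (79, np.float64(9.9)), (33, np.float64(9.8))]
side 82 98 [(37, np.float64(11.0)), (41, np.float64(10.4)), (36, np.float64(10.8))]
  lip top 145 11.361339632005501
  tab 43 [[-20.4 115.7  26.4]
 [ -3.3 123.7  36.9]
 [ 15.5 127.7  47.3]]
21.35 tip lip [ 88.5 137.7 177.8] F [-0.2 -0.3  0.6] w 0.0009 go [  8.96 -16.16  15.58] toolz [ 0.015  0.144 -0.989] yaw-turn 0.2 q6 -1.81
```

View pics/fin.png

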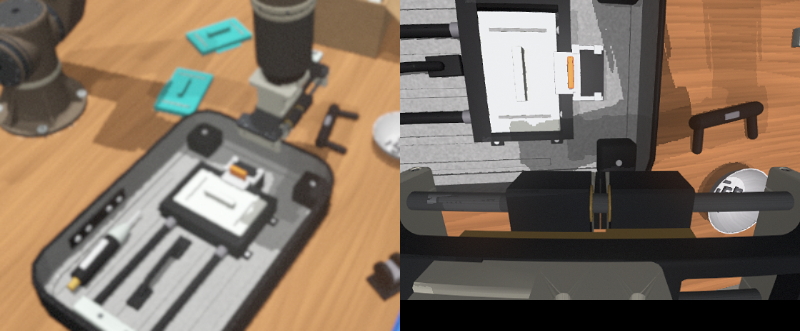

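The cover (wrist panel 475–560, 10–130) lies flush in the housing. The bolt reaches over its rear edge with the tab at (570,72), and the arm is clear. Handing in.

```bash
python3 -c "
from station import *; print(job_done())"
```

```text
the job is handed in; nothing more can be done
None
```

The white cover is in the housing and latched, and I handed the job in at about 21 s of robot time.

**What I did:** I drew the latch back to its stop. I picked the cover up by its rib and laid it tilted on the rear wall. I pushed it until its tongue was hooked under the lip, feeling 8 N there, then pressed the rear down to a stop at 34 N. Last, I pushed the latch shut, with 49 N at its end stop.

**Last checks:**
- **Cover:** the wrist camera's depth put its top level all over, about 1 mm below the rim.
- **Latch:** the tab's centre was at 117.3 mm in the lip's frame, against 118 mm for fully shut. The last picture shows the bolt over the cover's rear edge.
- **Arm:** it stood clear of everything, with only noise on the force reading.
- **Other things:** those visible in the last picture looked undisturbed. I did not measure their positions.

**What went wrong or disagreed:**
- **Tilted tool:** a quarter turn before the press ran the last joint to the end of its range (-3.03). The tool strayed and stayed tilted by 0.14 rad for the rest of the job. I saw no contact force then, and the cover did not move.
- **Camera offset:** the scene camera reads heights about 3 mm higher than the other two. It too showed the cover just below the rim.

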